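Draw a slide mailer from the bottom of the dispenser

ROBOT

A 6-joint arm with a two-finger parallel gripper is mounted at the origin on a cart in front of the work surface, level with it; the furniture and walls round the work are solid. World frame = base frame: x ahead of the robot, y to its left, z up, the work surface at z = 0. Lengths are in m, angles in degrees, forces in N, time in s.
With the tool pointing down it reaches from about 0.4 to 0.825 m from the base axis. Payload 7 kg.
Tool frame: the origin (TCP) lies on the centre line of the jaws, within the pads' length; the fingertips stand 19 mm ahead of it and the grasp point (between the pads) is the TCP; z points along the fingers, y is the line along which they close (so a half turn about z gives the same grasp; the last joint's range is limited). The gripper opens to 88 mm and grips with 3 to 60 N. Pads are 19 mm wide; open, the fingers measure 130 mm over their backs; the gripper's body (78 mm by 193 mm) begins 47 mm behind the grasp point.
Start: joints at [-49.612, 20.546, 0.682, 0, -70.136, -16.507], TCP at [0.273, -0.617, 0.246] pointing down, gripper open.
Joint ranges: [-176.03, 176.03], [-82.01, 121.73], [-58.28, 71.71], [-173.87, 95.51], [-174.79, -0.11], [-173.66, 173.66]. Speed limits (degrees/s): [136.94, 136.94, 172.46, 180, 180, 180].

INTERFACE

Orientations are given as [roll, pitch, yaw] about the fixed x, y, z axes, in that order (R = Rz(yaw) Ry(pitch) Rx(roll)).
In Python, from plant import * gives the robot as it stands. The module is installed in compiled form; this text tells all that it offers.
- The arm moves only by the tool play_rows, never from a script. Its argument "deltas" is a list of rows, each a list of 6 numbers: the shift along the world's x, y, z scaled (see below), then the turn, a rotation vector about the world's x, y, z scaled (see below). A call has 1 to 10 rows; each row shifts and turns the commanded pose from where the row before left it; what a row does not reach is not made up. The controller multiplies each number of a shift by 800 mm and each number of a turn by 180 degrees. A row lasts 1/10 s, in which the tool goes at most 50 mm and 8.59 degrees, less where a joint would pass 70% of its speed; a pose out of reach is approached as far as the arm can. A call with a number of a shift or a turn outside -1 to 1 is refused whole. A call with a gripper value outside its range is refused whole. "gripper" is the gripper command: -1 is shut, 1 is fully open, values between are in proportion, set as the call begins (left out, the last holds). The fingers move at their own pace and stop on an object; the grip force is fixed at half the most. Time passes only in rows, so rows that do not move let the fingers close. It gives the time, the measured TCP pose, the force, the opening and the grip force at its end, in the units of the state.
- get_obs(): the state, without advancing time (a new reading comes with each control period).
- snapshot(name): name is "scene" or "side" or "wrist"; returns (picture, depth): 420x560x3 uint8, blue, green, red; 420x560 float32, m along the optical axis (not along the pixel's ray), 0 where there is no reading.
- camera_model(name): a dict with "fx", "fy", "cx", "cy" (pixels), "world_to_cam" (4x4, takes a point from world to camera coordinates). Camera axes: x right, y down, z forward; pixel columns grow to the right and rows downward; lengths in m; the calibration is good to about 2 mm. A picture is of the moment at which its call begins: read the wrist's pose just before it. camera_model takes no time and is no camera call; for the wrist camera it gives the pose at the moment of the call.
- close_job(): hands the job in; it is judged then, once.
The state is a dict: "clock": time; "joint_pos": joint angles; "qvel": joint speeds; "tau": joint torques, N m; "tool_pos": TCP position; "orientation": TCP orientation; "force": force on the tool from outside, world axes, zero at the start; "moment": the same for the moment, N m; "opening": finger opening in m; "gripper_force": force on a finger pad.
Only numpy, scipy, OpenCV 4.12 (cv2) and the standard library are available. Lean on these libraries where they do the work, as an engineer would, in place of code of your own. Each camera call takes 0.05 s, during which the arm holds its last target. There are 200 camera calls.

TASK

Take the lowest orange slide mailer from the white dispenser: push the blue plunger at its back fully in so that the mailer stands out at the front, let the plunger go, and draw the mailer out so that the rest of the stack drops down inside. Then lower that mailer into the blue tray, not dropping it, and leave it lying flat there; leave the other things on the bench alone.

Things in the scene. Friction and masses are not known exactly. Their poses are not given: they have to be found in the camera images.
- magazine: White upright dispenser, bolted down. Origin at bench level under its shaft's middle; z up; local -x is the front (outlet side, roughly to the robot). Shaft outside 97 mm (x) by 65 mm (y), top 88 mm above the bench. Four mailers lie in it one on another on a deck 20 mm above the bench, their length along local x, 1.5 mm play all round.
- outlet (a point): Middle of the dispenser's outlet, an opening 19 mm high at deck level in the front wall's outer face, just taller than one mailer; 48.5 mm to the front of the dispenser's origin, 27 mm above the bench. Axes as the dispenser's. The deck ends here: in front of it is only the bench.
- plunger (a joint): Travel in m of the plunger: 0 = out, 0.040 = fully in; slides along the dispenser's local -x. A spring (1.5 N at rest, 5 N fully in) brings it back when let go. Fully in (about 10 N) its blade has shoved the lowest mailer 39 mm forward, 33 mm of it standing out; the mailer stays there when the plunger springs back, and the stack still rests on it.
- plunger_pad (a point): Centre of the rear face of the plunger's blue upright push plate, behind the dispenser; moves with the plunger. The plate is 46 mm wide, 8 mm thick, its lower edge 31 mm below this point and its top 19 mm above; this point is 52 mm above the bench. Push this face along the dispenser's local -x.
- mailer_1_centre (a point): orange flat slide mailer (closed plastic box), 86 mm long (its x) x 54 mm wide (its y) x 14 mm thick, 45 g; the lowest of the stack at the start: the one to take. Point at its centre.
- mailer_2_centre (a point): orange flat slide mailer (closed plastic box), 86 mm long (its x) x 54 mm wide (its y) x 14 mm thick, 45 g; second from below at the start. Point at its centre.
- mailer_3_centre (a point): orange flat slide mailer (closed plastic box), 86 mm long (its x) x 54 mm wide (its y) x 14 mm thick, 45 g; third from below at the start. Point at its centre.
- mailer_4_centre (a point): orange flat slide mailer (closed plastic box), 86 mm long (its x) x 54 mm wide (its y) x 14 mm thick, 45 g; the topmost. Point at its centre.
- tray: Blue open tray, fixed to the bench, 168 mm (its x) x 148 mm (its y), on short rubber feet; floor 12 mm and rim 24 mm above the bench, walls 4 mm thick. Origin at bench level under its centre, z up.
- cup: Bystander: specimen cup, white with an orange lid, 66 mm wide, 70 mm tall, standing loose on the bench. Origin under its centre at bench level.
- jar: Bystander: cream screw-lid jar, 46 mm wide, 72 mm tall, standing loose on the bench. Origin under its centre at bench level.
- timer: Bystander: white bench timer, 62 x 68 x 22 mm, standing loose on the bench. Origin under its centre at bench level.
- spray: Bystander: white bottle with a flip cap, 57 mm wide, 176 mm tall, standing loose on the bench. Origin under its centre at bench level.
Not all that is in view belongs to the job. Leave any brown look-alike of the magazine alone.

How it is judged (in metres and radians):
On the way, in this order (a step that is already met when the one before it is completed fails the run):
1. the plunger is pushed in and the lowest mailer stands out of the outlet (value of joint plunger above 0.026 m and x of mailer_1_centre in the frame of magazine below -0.022 m).
2. the mailer is drawn clear of the outlet, the other three have dropped by one and lie level in the shaft (x of mailer_1_centre in the frame of magazine below -0.09 m and value of joint plunger below 0.008 m and x of mailer_2_centre in the frame of magazine between -0.006 and 0.006 m and y of mailer_2_centre in the frame of magazine between -0.006 and 0.006 m and z of mailer_2_centre in the frame of magazine between 0.023 and 0.031 m and x of mailer_3_centre in the frame of magazine between -0.006 and 0.006 m and y of mailer_3_centre in the frame of magazine between -0.006 and 0.006 m and z of mailer_3_centre in the frame of magazine between 0.037 and 0.045 m and x of mailer_4_centre in the frame of magazine between -0.006 and 0.006 m and y of mailer_4_centre in the frame of magazine between -0.006 and 0.006 m and z of mailer_4_centre in the frame of magazine between 0.051 and 0.059 m), for 0.1 s.
3. the mailer is lowered into the tray between the fingers (x of mailer_1_centre in the frame of tray between -0.06 and 0.06 m and y of mailer_1_centre in the frame of tray between -0.06 and 0.06 m and z of mailer_1_centre in the frame of tray below 0.034 m and contact force between mailer_1 and the fingers above 0.5 N).
At the end, for the whole second after the job is handed in: The mailer lies released, label up and flat within 0.1 rad on the tray's floor, centre within 60 mm of the tray's in x and y; the other three lie in the shaft one step (14 mm) lower, within 4 mm in height and 6 mm in x and y; the plunger is back out (under 8 mm) (x of mailer_1_centre in the frame of tray between -0.06 and 0.06 m and y of mailer_1_centre in the frame of tray between -0.06 and 0.06 m and z of mailer_1_centre in the frame of tray between 0.014 and 0.023 m and angle between mailer_1_centre's own z axis and vertical below 0.1 rad and x of mailer_2_centre in the frame of magazine between -0.006 and 0.006 m and y of mailer_2_centre in the frame of magazine between -0.006 and 0.006 m and z of mailer_2_centre in the frame of magazine between 0.023 and 0.031 m and x of mailer_3_centre in the frame of magazine between -0.006 and 0.006 m and y of mailer_3_centre in the frame of magazine between -0.006 and 0.006 m and z of mailer_3_centre in the frame of magazine between 0.037 and 0.045 m and x of mailer_4_centre in the frame of magazine between -0.006 and 0.006 m and y of mailer_4_centre in the frame of magazine between -0.006 and 0.006 m and z of mailer_4_centre in the frame of magazine between 0.051 and 0.059 m and value of joint plunger below 0.008 m); the robot touches nothing.
It fails at once if the cup is moved by more than 30 mm (distance of cup from where it was at the start of the episode above 0.03 m).
It fails at once if the jar is moved by more than 30 mm (distance of jar from where it was at the start of the episode above 0.03 m).
It fails at once if the timer is moved by more than 30 mm (distance of timer from where it was at the start of the episode above 0.03 m).
It fails at once if the spray is moved by more than 30 mm (distance of spray from where it was at the start of the episode above 0.03 m).
It also fails if it takes over 64 s, if anything falls off the work surface, if the arm or the gripper's body presses on something with over 40 N, if the wrist force passes 120 N, or if a joint passes its speed limit or range.

## Working session

There is one attempt and no reset: what is moved stays moved. The work goes in short steps, Python scripts to look and compute and a tool call to move; the robot and the scene stay as the last step left them, time stands still between calls to the robot, and variables do not carry over. Pictures are saved under pics/ and viewed, at most 10 in all, crops included, and the job is handed in when it is done.

Besides the shell and the picture viewer there is one more tool, called after "Request:" as name([rows], argument=value, ...), one row to a line, values as JSON. play_rows: Moves the arm, as the interface text tells. Its arguments: {"type":"object","properties":{"deltas":{"type":"array","items":{"type":"array","items":{"type":"number","minimum":-1,"maximum":1}}},"gripper":{"type":"number"}},"required":["deltas"]}

```bash
mkdir -p pics
python3 - <<'E'
from plant import *
import cv2,numpy as np
for n in("scene","side"):
    p,d=snapshot(n);cv2.imwrite(f"pics/{n}0.png",p);np.save(f"{n}0.npy",d)
    m=camera_model(n);print(n,m["fx"],m["cx"],m["cy"],np.round(np.linalg.inv(m["world_to_cam"]),3))
o=get_obs();print(o)
E
```

```text
scene 483.50183999126216 279.44006269735513 202.8987948165732 [[-0.614 -0.581  0.534 -0.342]
 [-0.79   0.455 -0.412  0.666]
 [-0.004 -0.674 -0.738  1.356]
 [ 0.     0.     0.     1.   ]]
side 483.96993312536205 276.776145379831 204.6659534682482 [[ 0.412  0.754 -0.512  1.414]
 [ 0.911 -0.338  0.236 -0.467]
 [ 0.005 -0.564 -0.826  1.417]
 [ 0.     0.     0.     1.   ]]
{'clock': 0.1, 'joint_pos': array([-4.96119496e+01,  2.05872988e+01,  6.36947140e-01, -1.70513180e-02,
       -7.01372403e+01, -1.65078155e+01]), 'qvel': array([ 0.08283025, -0.08601018,  0.13846021,  0.02940725,  0.01994009,
       -0.05214538]), 'tau': array([ 2.14809631e-06, -5.84163487e+01,  2.93754923e+01,  7.01549470e+00,
        1.02858403e-02, -4.50492473e-05]), 'tool_pos': array([ 0.27305864, -0.61682876,  0.24470312]), 'orientation': array([ 1.79911463e+02, -9.52176034e-03, -1.56125563e+02]), 'force': array([-0.38021013,  0.38045672, -0.62364131]), 'moment': array([ 0.00634042, -0.05513398,  0.03954773]), 'gripper_force': 0.0, 'opening': 0.08784900399198607}
```

View pics/scene0.png

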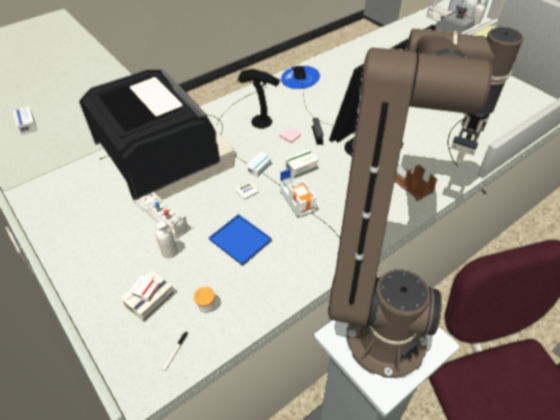

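View pics/side0.png

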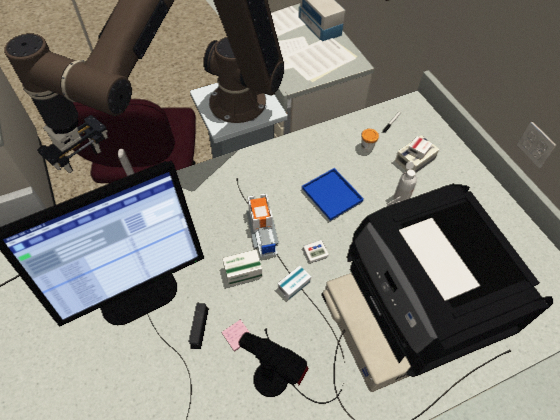

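The scene view shows the dispenser at about (300,195), its blue plunger at about (287,177), the tray at about (240,240) and the cup at (205,298). The brown look-alike is at (418,180). In the side view the dispenser is at about (262,222) and the tray at (332,194).

```bash
cat > h.py <<'E'
from plant import *
import cv2,numpy as np
def pts(n,d,mask):
    m=camera_model(n);v,u=np.nonzero(mask&(d>0));z=d[v,u]
    c=np.c_[(u-m["cx"])/m["fx"]*z,(v-m["cy"])/m["fy"]*z,z,np.ones(len(z))]
    return (np.linalg.inv(m["world_to_cam"])@c.T).T[:,:3],u,v
def ray(n,u,v,h):
    m=camera_model(n);T=np.linalg.inv(m["world_to_cam"])
    r=T[:3,:3]@np.array([(u-m["cx"])/m["fx"],(v-m["cy"])/m["fy"],1]);o=T[:3,3]
    return o+r*(h-o[2])/r[2]
def blobs(n,p,d,lo,hi,amin=25):
    k=cv2.inRange(cv2.cvtColor(p,cv2.COLOR_BGR2HSV),lo,hi)
    N,L,S,C=cv2.connectedComponentsWithStats(k)
    for i in range(1,N):
        if S[i,4]>=amin:
            P,u,v=pts(n,d,L==i)
            yield C[i],S[i,4],P,L==i
E
python3 - <<'E'
from h import *
ims=[]
for n,(x,y) in (("scene",(255,150)),("side",(215,175))):
    p=cv2.imread(f"pics/{n}0.png");d=np.load(f"{n}0.npy")
    ims.append(cv2.resize(p[y:y+90,x:x+80],None,fx=5,fy=5,interpolation=cv2.INTER_CUBIC))
    for nm,lo,hi in(("blue",(100,150,60),(130,255,255)),("orange",(5,150,120),(18,255,255))):
        for c,a,P,k in blobs(n,p,d,lo,hi):
            print(n,nm,c.round(1),a,np.median(P,0).round(3) if len(P) else None,np.percentile(P,[2,98],0).round(3).tolist())
            if a>800 and nm=="blue":
                cn=max(cv2.findContours(k.astype(np.uint8),0,1)[0],key=cv2.contourArea)
                q=cv2.approxPolyDP(cn,8,True)[:,0]
                print(" corners",[ray(n,*t,.024)[:2].round(3).tolist() for t in q])
cv2.imwrite("pics/m0.png",np.hstack(ims))
E
```

```text
scene blue [301.1  78.2] 466 [ 1.222 -0.675  0.006] [[1.16, -0.78, -0.002], [1.32, -0.598, 0.024]]
scene blue [285.4 173.7] 50 [ 0.706 -0.172  0.054] [[0.698, -0.189, 0.038], [0.712, -0.157, 0.073]]
scene blue [239.9 239.1] 1522 [0.578 0.134 0.014] [[0.494, 0.06, 0.007], [0.662, 0.207, 0.027]]
 corners [[0.666, 0.085], [0.64, 0.217], [0.483, 0.19], [0.513, 0.054]]
scene orange [399.6 180.2] 42 [ 0.43  -0.526  0.018] [[0.407, -0.533, 0.011], [0.452, -0.512, 0.027]]
scene orange [306.7 199.3] 70 [ 0.54  -0.139  0.075] [[0.527, -0.159, 0.034], [0.559, -0.124, 0.084]]
scene orange [203.9 296.8] 200 [0.424 0.371 0.069] [[0.398, 0.343, 0.063], [0.452, 0.395, 0.076]]
side blue [332.1 193.5] 1673 [0.58  0.133 0.013] [[0.496, 0.056, 0.006], [0.666, 0.209, 0.027]]
 corners [[0.493, 0.191], [0.51, 0.051], [0.678, 0.072], [0.654, 0.212]]
side blue [106.4 198.7] 488 [ 0.632 -0.562  0.455] [[0.618, -0.704, 0.447], [0.646, -0.408, 0.461]]
side blue [153.9 190.6] 251 [ 0.63  -0.45   0.422] [[0.624, -0.497, 0.411], [0.636, -0.402, 0.433]]
side blue [106.8 210. ] 244 [ 0.64  -0.573  0.422] [[0.635, -0.614, 0.412], [0.646, -0.529, 0.433]]
side blue [ 60.  229.5] 269 [ 0.65  -0.687  0.422] [[0.644, -0.731, 0.412], [0.656, -0.644, 0.433]]
side blue [ 26.8 243.4] 49 [ 0.657 -0.766  0.422] [[0.654, -0.773, 0.412], [0.661, -0.754, 0.434]]
side blue [268.1 248.2] 100 [ 0.712 -0.173  0.054] [[0.705, -0.194, 0.029], [0.718, -0.154, 0.075]]
side orange [369.8 135.1] 170 [0.433 0.366 0.069] [[0.405, 0.337, 0.061], [0.461, 0.393, 0.077]]
side orange [259.3 207.2] 207 [ 0.558 -0.143  0.076] [[0.53, -0.171, 0.049], [0.615, -0.112, 0.083]]
```

View pics/m0.png

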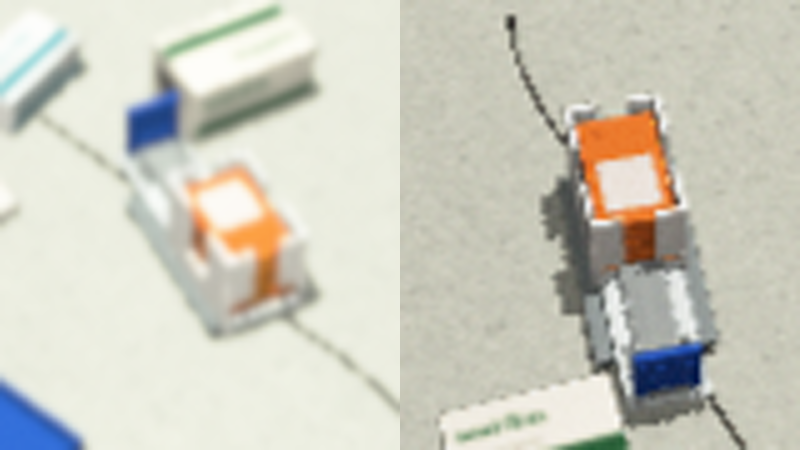

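The montage shows the white dispenser with its orange stack; the outlet side faces the robot. The blue plate sits at the back near (0.71,-0.17), with a white/green box beside it. Next I estimate the pose coarsely and move above it for a wrist view.

Request:
play_rows([
  [0.018,0.044,0.018,0,0,-0.022],
  [0.018,0.044,0.018,0,0,-0.022],
  [0.018,0.044,0.018,0,0,-0.022],
  [0.018,0.044,0.018,0,0,-0.022],
  [0.018,0.044,0.018,0,0,-0.022],
  [0.018,0.044,0.018,0,0,-0.022],
  [0.018,0.044,0.018,0,0,-0.022],
  [0.018,0.044,0.018,0,0,-0.022],
  [0.018,0.044,0.018,0,0,-0.022],
], gripper=-1)

```text
clock: 1.0
tool_pos: [0.4029, -0.2988, 0.3756]
orientation: [180.0, -0.0, 168.1]
force: [0.9, -0.3, -0.3]
opening: 0.0212
gripper_force: 0.0
```

Request:
play_rows([
  [0.05,0.03,0,0,0,0],
  [0.05,0.03,0,0,0,0],
  [0.05,0.03,0,0,0,0],
  [0.05,0.03,0,0,0,0],
  [0.05,0.03,0,0,0,0],
  [0,0,0,0,0,0],
  [0,0,0,0,0,0],
])

```text
clock: 1.7
tool_pos: [0.6034, -0.1795, 0.3736]
orientation: [-180.0, -0.2, 168.3]
force: [0.6, -0.0, 0.7]
opening: 0.0001
gripper_force: 0.0
```

Run:
```python
from h import *
o=get_obs();print(o["tool_pos"].round(4),o["orientation"].round(2),o["joint_pos"].round(1))
m=camera_model("wrist");print(m["fx"],m["cx"],m["cy"],np.linalg.inv(m["world_to_cam"]).round(3))
p,d=snapshot("wrist");cv2.imwrite("pics/w1.png",p);np.save("w1.npy",d)
```

```text
[ 0.6034 -0.1795  0.3736] [-1.7998e+02 -1.5000e-01  1.6832e+02] [   1.2   13.4    7.1   -0.   -83.8 -102.8]
343.95625711386896 278.6014729776893 212.70932601367417 [[ 0.203  0.938  0.281  0.528]
 [ 0.979 -0.194 -0.057 -0.164]
 [ 0.001  0.286 -0.958  0.512]
 [ 0.     0.     0.     1.   ]]
```

View pics/w1.png

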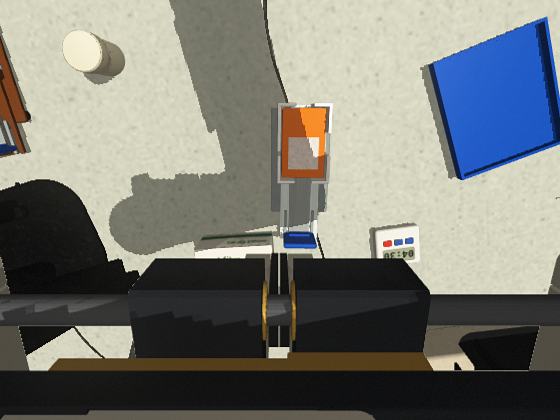

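The wrist view shows the shaft from above at about (305,142), the blue plate at (300,240), the timer at (396,243), the jar at (88,52) and the tray at the right. The white/green box lies left of the plate at about (235,247).

```bash
cat > meas.py <<'E'
from h import *
def rect(P): 
    r=cv2.minAreaRect(P[:,:2].astype(np.float32));return np.array(r[0]).round(4),np.array(r[1]).round(4),round(r[2],2)
E
python3 - <<'E'
from meas import *
p=cv2.imread("pics/w1.png");d=np.load("w1.npy")
roi=np.zeros(d.shape,bool);roi[90:258,180:345]=1
P,u,v=pts("wrist",d,roi)
print("bench z",np.median(P[P[:,2]<.015,2]))
t=(P[:,2]>.081)&(P[:,2]<.095);print("top",rect(P[t]),np.median(P[t,2]))
t=(u>275)&(v<190)&(P[:,2]>.068)&(P[:,2]<.081);print("mailer top",rect(P[t]),np.median(P[t,2]))
for c,a,Q,k in blobs("wrist",p,d,(100,150,60),(130,255,255)):
    print("blue",c.round(1),a,np.median(Q,0).round(4),rect(Q),rect(Q[Q[:,2]>.066]) if (Q[:,2]>.066).sum()>20 else "",Q[:,2].max().round(4))
t=(u<275)&(v>225)&(P[:,2]>.01);print("box",P[t].min(0).round(3),P[t].max(0).round(3))
# plate from side/scene
for n in("scene","side"):
    p=cv2.imread(f"pics/{n}0.png");d=np.load(f"{n}0.npy")
    for c,a,Q,k in blobs(n,p,d,(100,150,60),(130,255,255)):
        if a<120 and .65<np.median(Q[:,0])<.75: print(n,np.median(Q,0).round(4),rect(Q))
E
```

```text
bench z -0.0007323169247954175
top (array([ 0.5729, -0.1419]), array([0.065 , 0.0965]), 77.67) 0.08712627683409116
mailer top (array([ 0.5718, -0.141 ]), array([0.0623, 0.0952]), 73.96) 0.07549360138696498
blue [498.   99.6] 13840 [0.575  0.136  0.0117] (array([0.5802, 0.1334]), array([0.1681, 0.1497]), 9.75)  0.0266
blue [  6.6 148.3] 107 [ 0.5013 -0.5356  0.0384] (array([ 0.5021, -0.5397]), array([0.0108, 0.0118]), 65.53)  0.0527
blue [299. 240.] 468 [ 0.7058 -0.1717  0.0582] (array([ 0.7067, -0.1709]), array([0.0443, 0.0102]), 78.5) (array([ 0.7083, -0.1713]), array([0.0443, 0.0069]), 78.5) 0.073
blue [409.  240.5] 33 [ 0.7546 -0.0083  0.0226] (array([ 0.7545, -0.008 ]), array([0.0093, 0.0079]), 83.12)  0.0241
blue [397.9 241.9] 34 [ 0.7536 -0.0247  0.0223] (array([ 0.7536, -0.0244]), array([0.0103, 0.0072]), 76.87)  0.0236
box [ 0.588 -0.321  0.01 ] [ 0.726 -0.18   0.364]
scene [ 0.7061 -0.1724  0.0536] (array([ 0.7044, -0.1718]), array([0.0351, 0.0129]), 78.31)
side [ 0.6573 -0.7661  0.4225] (array([ 0.657 , -0.7634]), array([0.0072, 0.0202]), 0.54)
side [ 0.7117 -0.1732  0.0543] (array([ 0.7049, -0.1584]), array([0.0283, 0.0692]), 25.88)
```

Run:
```python
from meas import *
th=np.radians(-12.3);R=np.array([[np.cos(th),np.sin(th)],[-np.sin(th),np.cos(th)]])
for n,(x0,x1,y0,y1) in {"wrist":(185,278,225,256),"scene":(270,325,140,185),"side":(215,275,240,290)}.items():
    p=cv2.imread("pics/w1.png" if n=="wrist" else f"pics/{n}0.png");d=np.load("w1.npy" if n=="wrist" else f"{n}0.npy")
    roi=np.zeros(d.shape,bool);roi[y0:y1,x0:x1]=1
    P,u,v=pts(n,d,roi)
    k=cv2.cvtColor(p,cv2.COLOR_BGR2HSV)[v,u]
    L=(P[:,:2]-[.5729,-.1419])@R.T
    t=(P[:,2]>.012)&(P[:,2]<.12)&((L[:,1]<-.026)|(L[:,0]>.15))
    print(n,t.sum(),P[t].min(0).round(3),P[t].max(0).round(3),"local",np.percentile(L[t],[1,99],0).round(3).tolist(),"z",np.percentile(P[t,2],[50,95]).round(3))
    if n!="wrist":
        t&=(P[:,2]>.02);print(rect(P[t]));print(cv2.boxPoints(cv2.minAreaRect(L[t].astype(np.float32))).round(3).tolist())
```

```text
wrist 1526 [ 0.687 -0.321  0.012] [ 0.726 -0.211  0.065] local [[0.142, -0.148], [0.159, -0.039]] z [0.054 0.063]
scene 679 [ 0.585 -0.444  0.012] [ 0.888 -0.176  0.093] local [[0.036, -0.238], [0.285, -0.009]] z [0.059 0.069]
(array([ 0.7607, -0.2563]), array([0.1917, 0.3333]), 35.83)
[[0.019999999552965164, -0.03200000151991844], [0.2680000066757202, -0.2540000081062317], [0.3959999978542328, -0.1120000034570694], [0.14800000190734863, 0.11100000143051147]]
side 1006 [ 0.642 -0.331  0.012] [ 0.774 -0.188  0.075] local [[0.09, -0.148], [0.22, -0.028]] z [0.061 0.067]
(array([ 0.7058, -0.2594]), array([0.1295, 0.1264]), 82.24)
[[0.08699999749660492, -0.027000000700354576], [0.09700000286102295, -0.15600000321865082], [0.22300000488758087, -0.1459999978542328], [0.21299999952316284, -0.017000000923871994]]
```

Request:
play_rows([
  [0.0575,0.002,0,0,0,-0.003],
  [0.0575,0.002,0,0,0,0],
  [0.0575,0.002,0,0,0,0],
  [0,0,-0.05,0,0,0],
  [0,0,-0.05,0,0,0],
  [0,0,-0.05,0,0,0],
  [0,0,-0.05,0,0,0],
  [0,0,-0.05,0,0,0],
  [0,0,-0.05,0,0,0],
  [0,0,0,0,0,0],
])

```text
clock: 2.75
tool_pos: [0.7364, -0.1761, 0.1291]
orientation: [-180.0, -0.6, 167.6]
force: [-1.1, 0.2, -0.7]
opening: 0.0002
gripper_force: 0.0
```

Request:
play_rows([
  [0.006,0,-0.032,0,0,0],
  [0,0,-0.032,0,0,0],
  [0,0,-0.032,0,0,0],
  [0,0,0,0,0,0],
  [0,0,0,0,0,0],
])

```text
clock: 3.25
tool_pos: [0.7464, -0.1763, 0.0608]
orientation: [-180.0, 0.1, 167.7]
force: [-0.2, -0.3, 1.4]
opening: 0.0005
gripper_force: 0.0
```

Request:
play_rows([
  [-0.0098,0.0021,-0.009,0,0,0],
  [-0.0098,0.0021,0,0,0,0],
  [-0.0098,0.0021,0,0,0,0],
  [-0.0098,0.0021,0,0,0,0],
  [-0.0098,0.0021,0,0,0,0],
  [-0.0098,0.0021,0,0,0,0],
  [-0.0098,0.0021,0,0,0,0],
  [0,0,0,0,0,0],
  [0,0,0,0,0,0],
])

```text
clock: 4.15
tool_pos: [0.6915, -0.1639, 0.0521]
orientation: [180.0, 0.1, 167.7]
force: [3.7, -2.8, 1.4]
opening: 0.0001
gripper_force: 2.2
```

Request:
play_rows([
  [-0.005,0.0011,0,0,0,0],
  [-0.005,0.0011,0,0,0,0],
  [0,0,0,0,0,0],
  [0,0,0,0,0,0],
])

```text
clock: 4.55
tool_pos: [0.6858, -0.1626, 0.0523]
orientation: [180.0, 0.3, 167.7]
force: [10.3, -4.0, -1.7]
opening: 0.0005
gripper_force: 5.2
```

Request:
play_rows([
  [-0.004,0.0009,0,0,0,0],
  [0,0,0,0,0,0],
  [0,0,0,0,0,0],
])

```text
clock: 4.85
tool_pos: [0.6856, -0.1625, 0.0525]
orientation: [180.0, 0.6, 167.8]
force: [19.5, -10.1, -7.8]
opening: 0.0005
gripper_force: 10.5
```

Request:
play_rows([
  [0.018,-0.004,0,0,0,0],
  [0.018,-0.004,0,0,0,0],
  [0.018,-0.004,0,0,0,0],
  [0.018,-0.004,0,0,0,0],
  [0,0,0.055,0,0,0],
  [0,0,0.055,0,0,0],
  [0,0,0.055,0,0,0],
  [0,0,0.055,0,0,0],
  [0,0,0.055,0,0,0],
  [0,0,0.055,0,0,0],
])

```text
clock: 5.85
tool_pos: [0.7359, -0.1738, 0.3164]
orientation: [180.0, -0.2, 167.7]
force: [1.8, -0.5, -0.7]
opening: 0.0003
gripper_force: 0.0
```

Request:
play_rows([
  [-0.055,0.012,0,0,0,0],
  [-0.055,0.012,0,0,0,0],
  [-0.055,0.012,0,0,0,0],
  [-0.055,0.012,0,0,0,0],
  [0,0,0,0,0,0],
  [0,0,0,0,0,0],
], gripper=0.75)

```text
clock: 6.45
tool_pos: [0.5597, -0.1354, 0.3159]
orientation: [180.0, -0.0, 167.7]
force: [-0.8, -0.3, -0.3]
opening: 0.0433
gripper_force: 0.0
```

Run:
```python
from meas import *
o=get_obs();print(o["tool_pos"].round(4),o["orientation"].round(2),o["opening"],o["clock"])
p,d=snapshot("wrist");cv2.imwrite("pics/w2.png",p);np.save("w2.npy",d)
```

```text
[ 0.5597 -0.1354  0.3159] [179.97  -0.   167.73] 0.04325870599533258 6.45
```

View pics/w2.png

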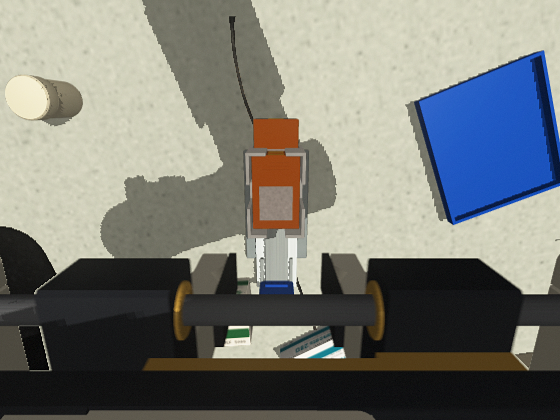

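The mailer stands out at about (276,133) in front of the shaft, and the plunger has sprung back (plate at (276,288)). I measure the part that stands out.

Run:
```python
from meas import *
p=cv2.imread("pics/w2.png");d=np.load("w2.npy")
roi=np.zeros(d.shape,bool);roi[110:250,235:320]=1
P,u,v=pts("wrist",d,roi)
t=(P[:,2]>.081)&(P[:,2]<.095);r=rect(P[t]);print("top",r)
th=np.radians(-12.3);R=np.array([[np.cos(th),np.sin(th)],[-np.sin(th),np.cos(th)]]);M=np.array([.5729,-.1419])
t=(v<150)&(P[:,2]>.026)&(P[:,2]<.042);print("out",rect(P[t]),np.median(P[t,2]))
L=(P[t,:2]-M)@R.T;print(np.percentile(L,[0,1,99,100],0).round(4).tolist())
for l in([-.0705,0],[-.145,0]): print(M+np.array(l)@R)
```

```text
top (array([ 0.5737, -0.1414]), array([0.0649, 0.0968]), 77.82)
out (array([ 0.5117, -0.128 ]), array([0.0635, 0.0363]), 77.67) 0.03220435263451782
[[-0.0809, -0.0312], [-0.0808, -0.0261], [-0.0448, 0.0274], [-0.0446, 0.0323]]
[ 0.50401829 -0.12688136]
[ 0.43122839 -0.11101059]
```

Request:
play_rows([
  [-0.0173,0.0027,-0.045,-0.0074,-0.0339,0],
  [-0.0173,0.0027,-0.045,-0.0074,-0.0339,0],
  [-0.0173,0.0027,-0.045,-0.0074,-0.0339,0],
  [-0.0173,0.0027,-0.045,-0.0074,-0.0339,0],
  [0,0,0,0,0,0],
  [0,0,0,0,0,0],
  [0,0,0,0,0,0],
])

```text
clock: 7.2
tool_pos: [0.5172, -0.1364, 0.1892]
orientation: [-179.1, 22.9, 167.3]
force: [0.8, 0.4, 1.0]
opening: 0.0768
gripper_force: 0.0
```

```bash
cat > rv.py <<'E'
from plant import *
import numpy as np,sys
from scipy.spatial.transform import Rotation as R
o=get_obs();a=[float(x) for x in sys.argv[1:]]
g=R.from_euler("xyz",[180,a[0],a[1]],degrees=True);c=R.from_euler("xyz",o["orientation"],degrees=True)
print("turn",((g*c.inv()).as_rotvec(degrees=True)/180).round(4),"shift",((np.array(a[2:5])-o["tool_pos"])/.8).round(4),o["tool_pos"].round(4),o["orientation"].round(2),o["joint_pos"].round(1),o["clock"])
E
python3 rv.py 25 167.7 .5044 -.1267 .10
```

```text
turn [ 0.0021 -0.0123  0.0043] shift [-0.016   0.0121 -0.1116] [ 0.5172 -0.1364  0.1892] [-179.07   22.92  167.31] [  11.6   -2.3  -48.5   24.4  -25.  -135. ] 7.2
```

The tilt brings the elbow near its range, so I go back to tool-down and grip the upper half of the mailer (body stays above the shaft's top).

```bash
python3 rv.py 0 167.7 .5035 -.1267 .15
```

```text
turn [0.0325 0.1232 0.0032] shift [-0.0171  0.0121 -0.0491] [ 0.5172 -0.1364  0.1892] [-179.07   22.92  167.31] [  11.6   -2.3  -48.5   24.4  -25.  -135. ] 7.2
```

Request:
play_rows([
  [0,0,0,0.0065,0.0246,0.0006],
  [0,0,0,0.0065,0.0246,0.0006],
  [0,0,0,0.0065,0.0246,0.0006],
  [0,0,0,0.0065,0.0246,0.0006],
  [0,0,0,0.0065,0.0246,0.0006],
  [-0.009,0.006,-0.024,0,0,0],
  [-0.008,0.006,-0.025,0,0,0],
  [0,0,0,0,0,0],
  [0,0,0,0,0,0],
])

```text
clock: 8.1
tool_pos: [0.5035, -0.1267, 0.1498]
orientation: [180.0, 0.0, 167.7]
force: [0.5, -0.5, 0.4]
opening: 0.0767
gripper_force: 0.0
```

```bash
python3 rv.py 0 167.7 .5035 -.1267 .11
```

```text
turn [-0.0001  0.0002 -0.0001] shift [ 0.0001 -0.     -0.0497] [ 0.5035 -0.1267  0.1498] [1.7997e+02 4.0000e-02 1.6772e+02] [   7.5   10.9  -26.4   -0.   -52.7 -109.8] 8.1
```

Request:
play_rows([
  [0,0,-0.03,0,0,0],
  [0,0,-0.03,0,0,0],
  [0,0,-0.03,0,0,0],
  [0,0,-0.02,0,0,0],
  [0,0,-0.01,0,0,0],
  [0,0,-0.0085,0,0,0],
  [0,0,0,0,0,0],
  [0,0,0,0,0,0],
  [0,0,0,0,0,0],
])

```text
clock: 9.0
tool_pos: [0.5019, -0.1269, 0.0468]
orientation: [180.0, 0.1, 167.7]
force: [-0.6, 0.0, -0.2]
opening: 0.0765
gripper_force: 0.0
```

Request:
play_rows([
  [0,0,0,0,0,0],
  [0,0,0,0,0,0],
  [0,0,0,0,0,0],
  [0,0,0,0,0,0],
  [0,0,0,0,0,0],
  [0,0,0,0,0,0],
  [0,0,0,0,0,0],
  [0,0,0,0,0,0],
], gripper=-1)

```text
clock: 9.8
tool_pos: [0.5013, -0.1269, 0.046]
orientation: [-180.0, -0.0, 167.7]
force: [-1.4, 1.5, 3.0]
opening: 0.0533
gripper_force: 30.0
```

Request:
play_rows([
  [-0.0122,0.0027,0,0,0,0],
  [-0.0122,0.0027,0,0,0,0],
  [-0.0122,0.0027,0,0,0,0],
  [-0.0122,0.0027,0,0,0,0],
  [-0.0122,0.0027,0,0,0,0],
  [-0.0122,0.0027,0,0,0,0],
  [-0.0122,0.0027,0,0,0,0],
  [0,0,0,0,0,0],
  [0,0,0,0,0,0],
  [0,0,0,0,0,0],
])

```text
clock: 10.8
tool_pos: [0.4334, -0.1118, 0.046]
orientation: [-180.0, -0.0, 167.7]
force: [-0.1, -0.4, 0.0]
opening: 0.0533
gripper_force: 30.0
```

Run:
```python
from meas import *
o=get_obs();print(o["tool_pos"].round(4),o["opening"],o["gripper_force"])
th=np.radians(-12.3);R=np.array([[np.cos(th),np.sin(th)],[-np.sin(th),np.cos(th)]]);M=np.array([.5733,-.1417])
a=[]
for n,(x,y) in (("scene",(255,150)),("side",(215,175))):
    p,d=snapshot(n);a.append(cv2.resize(p[y:y+90,x:x+80],None,fx=5,fy=5,interpolation=cv2.INTER_CUBIC))
    k=np.zeros(d.shape,bool);k[150:260,200:330]=1
    P,u,v=pts(n,d,k);L=(P[:,:2]-M)@R.T
    t=(abs(L)<[.03,.02]).all(1);print(n,t.sum(),np.median(P[t],0).round(4),np.percentile(P[t,2],[10,90]).round(4))
    t=(abs(L[:,1])<.02)&(L[:,0]>.12)&(L[:,0]<.15)&(P[:,2]>.04);print("plate",np.percentile(L[t,0],[5,50,95]).round(4))
cv2.imwrite("pics/m3.png",np.hstack(a))
```

```text
[ 0.4334 -0.1118  0.046 ] 0.05326908189689303 29.994767010211945
scene 82 [ 0.5643 -0.1448  0.0636] [0.0599 0.0678]Traceback (most recent call last):
  File "<stdin>", line 10, in <module>
    return _quantile_unchecked(
        a, q, axis, out, overwrite_input, method, keepdims, weights)
    return _ureduce(a,
                    func=_quantile_ureduce_func,
    ...<5 lines>...
                    overwrite_input=overwrite_input,
                    method=method)
    r = func(a, **kwargs)
    result = _quantile(arr,
                       quantiles=q,
    ...<2 lines>...
                       out=out,
                       weights=wgt)
    slices_having_nans = np.isnan(arr[-1, ...])
                                  ~~~^^^^^^^^^
IndexError: index -1 is out of bounds for axis 0 with size 0
```

Run:
```python
from meas import *
th=np.radians(-12.3);R=np.array([[np.cos(th),np.sin(th)],[-np.sin(th),np.cos(th)]]);M=np.array([.5733,-.1417])
p,d=snapshot("side");k=np.zeros(d.shape,bool);k[150:260,200:330]=1
P,u,v=pts("side",d,k);L=(P[:,:2]-M)@R.T
t=(abs(L)<[.035,.022]).all(1)&(P[:,2]<.08)
A=np.c_[L[t],np.ones(t.sum())];print(t.sum(),np.median(P[t,2]),np.linalg.lstsq(A,P[t,2],rcond=None)[0].round(4))
t=(abs(L[:,1])<.02)&(L[:,0]>.1)&(L[:,0]<.16)&(P[:,2]>.055);print("plate",np.percentile(L[t,0],[5,50,95]).round(4) if t.any() else None)
t=(L[:,0]<-.06)&(abs(L[:,1])<.02)&(P[:,2]>.01)&(P[:,2]<.045);print("mailer",t.sum(),(np.percentile(L[t],[1,99],0),np.median(P[t,2])) if t.any() else "")
```

```text
214 0.06341965500466296 [ 0.0176 -0.0013  0.0633]
plate [0.136  0.1415 0.1451]
mailer 195 (array([[-0.15194829, -0.01902092],
       [-0.06657244,  0.01963598]]), np.float64(0.03415956116840202))
```

The rest of the stack lies level one step lower, the plunger is out and the mailer is clear. Lift it, and check where the tall spray bottle stands.

Request:
play_rows([
  [0,0,0.03,0,0,0],
  [0,0,0.04,0,0,0],
  [0,0,0.04,0,0,0],
  [0,0,0,0,0,0],
])

```text
clock: 11.3
tool_pos: [0.4358, -0.1117, 0.1378]
orientation: [179.9, 0.4, 167.7]
force: [0.7, -0.8, 0.1]
opening: 0.0536
gripper_force: 30.0
```

```bash
python3 - <<'E'
from h import *
for n,b in(("scene",(150,190,215,262)),("side",(392,420,165,205))):
    d=np.load(f"{n}0.npy");k=np.zeros(d.shape,bool);k[b[2]:b[3],b[0]:b[1]]=1
    P,u,v=pts(n,d,k);t=(P[:,2]>.06)&(P[:,2]<.25);print(n,P[t].min(0).round(3),np.median(P[t],0).round(3),P[t].max(0).round(3))
E
python3 rv.py 0 -170.5 .544 .1275 .13
```

```text
scene [0.659 0.251 0.06 ] [0.681 0.348 0.09 ] [0.81  0.384 0.18 ]
side [0.62  0.271 0.06 ] [0.702 0.341 0.116] [0.734 0.449 0.173]
turn [-0.0005  0.0021  0.121 ] shift [ 0.1353  0.2991 -0.0097] [ 0.4358 -0.1117  0.1378] [179.9    0.37 167.72] [ 1.090e+01  5.000e+00 -3.560e+01  1.000e-01 -4.910e+01 -1.132e+02] 11.3
```

Request:
play_rows([
  [0.017,0.0374,0,0,0,0.0151],
  [0.017,0.0374,0,0,0,0.0151],
  [0.017,0.0374,0,0,0,0.0151],
  [0.017,0.0374,0,0,0,0.0151],
  [0.017,0.0374,0,0,0,0.0151],
  [0.017,0.0374,0,0,0,0.0151],
  [0.017,0.0374,0,0,0,0.0151],
  [0.017,0.0374,0,0,0,0.0151],
  [0,0,0,0,0,0],
  [0,0,0,0,0,0],
])

```text
clock: 12.3
tool_pos: [0.5415, 0.1279, 0.1328]
orientation: [-180.0, -0.1, -170.5]
force: [-0.3, -0.5, -0.5]
opening: 0.0535
gripper_force: 30.0
```

```bash
python3 rv.py 0 -170.5 .544 .1275 .05
python3 - <<'E'
from meas import *
for n in("scene","side"):
    p,d=snapshot(n)
    for c,a,Q,k in blobs(n,p,d,(5,150,120),(18,255,255)):
        m=np.median(Q,0)
        if m[1]>.03 and m[1]<.25: print(n,m.round(3),Q.min(0).round(3),Q.max(0).round(3))
E
```

```text
turn [ 0.0003 -0.0007  0.0003] shift [ 0.0031 -0.0005 -0.1035] [0.5415 0.1279 0.1328] [-1.7996e+02 -1.3000e-01 -1.7055e+02] [  33.4   15.3  -22.9   -0.   -51.9 -114. ] 12.3
scene [0.539 0.121 0.121] [0.526 0.099 0.113] [0.556 0.148 0.132]
side [0.571 0.132 0.121] [0.53  0.103 0.108] [0.622 0.162 0.13 ]
```

Request:
play_rows([
  [0.003,0,-0.03,0,0,0],
  [0,0,-0.03,0,0,0],
  [0,0,-0.025,0,0,0],
  [0,0,-0.015,0,0,0],
  [0,0,0,0,0,0],
  [0,0,0,0,0,0],
  [0,0,0,0,0,0],
])

```text
clock: 13.1
tool_pos: [0.5448, 0.1277, 0.055]
orientation: [180.0, 0.1, -170.6]
force: [-0.2, -0.8, -0.7]
opening: 0.0532
gripper_force: 30.0
```

Request:
play_rows([
  [0,0,-0.008,0,0,0],
  [0,0,-0.006,0,0,0],
  [0,0,-0.004,0,0,0],
  [0,0,0,0,0,0],
  [0,0,0,0,0,0],
  [0,0,0,0,0,0],
])

```text
clock: 13.7
tool_pos: [0.5442, 0.1276, 0.0396]
orientation: [-180.0, -0.0, -170.6]
force: [-0.3, -0.2, -0.7]
opening: 0.0536
gripper_force: 30.0
```

Request:
play_rows([
  [0,0,-0.0015,0,0,0],
  [0,0,0,0,0,0],
  [0,0,0,0,0,0],
])

```text
clock: 14.0
tool_pos: [0.5441, 0.1275, 0.0383]
orientation: [-180.0, -0.0, -170.6]
force: [0.2, 0.0, -0.8]
opening: 0.0534
gripper_force: 30.0
```

Request:
play_rows([
  [0,0,-0.0012,0,0,0],
  [0,0,0,0,0,0],
  [0,0,0,0,0,0],
])

```text
clock: 14.3
tool_pos: [0.5442, 0.1275, 0.038]
orientation: [-180.0, -0.0, -170.6]
force: [-2.3, -0.7, 6.8]
opening: 0.0533
gripper_force: 30.0
```

It has touched the floor (about 7 N), so I release it and retreat.

Request:
play_rows([
  [0,0,0,0,0,0],
  [0,0,0,0,0,0],
  [0,0,0,0,0,0],
  [0,0,0,0,0,0],
  [0,0,0,0,0,0],
], gripper=0.5)

```text
clock: 14.8
tool_pos: [0.5441, 0.1275, 0.0372]
orientation: [-180.0, -0.0, -170.6]
force: [0.3, -0.1, -0.5]
opening: 0.0657
gripper_force: 0.0
```

Request:
play_rows([
  [0,0,0.02,0,0,0],
  [0,0,0.04,0,0,0],
  [0,0,0.05,0,0,0],
  [0,0,0.05,0,0,0],
  [-0.04,0,0.05,0,0,0],
  [0,0,0,0,0,0],
  [0,0,0,0,0,0],
])

```text
clock: 15.5
tool_pos: [0.5128, 0.1279, 0.2058]
orientation: [179.9, 0.1, -170.5]
force: [0.1, -0.3, -0.9]
opening: 0.0655
gripper_force: 0.0
```

Run:
```python
from meas import *
th=np.radians(9.6);T=np.array([[np.cos(th),np.sin(th)],[-np.sin(th),np.cos(th)]])
p,d=snapshot("wrist");cv2.imwrite("pics/w4.png",p)
for n in("wrist","side"):
    if n=="side":p,d=snapshot(n)
    for c,a,Q,k in blobs(n,p,d,(5,150,100),(18,255,255)):
        m=np.median(Q,0)
        if 0<m[1]<.25:
            A=np.c_[Q[:,:2],np.ones(len(Q))];print(n,a,rect(Q),"tray frame",(T@(rect(Q)[0]-[.58,.1335])).round(3),m[2],"slope",np.linalg.lstsq(A,Q[:,2],rcond=None)[0].round(3))
    P,u,v=pts(n,d,d>0);t=(np.hypot(P[:,0]-.5733,P[:,1]+.1417)<.02)&(P[:,2]<.1);print("stack",np.median(P[t,2]) if t.any() else None)
print(get_obs()["clock"])
```

```text
wrist 2834 (array([0.5504, 0.1281]), array([0.139 , 0.0533]), 10.1) tray frame [-0.03 -0.  ] 0.023432067939806706 slope [-0.435 -0.012  0.275]
stack None
side 198 (array([0.5786, 0.1306]), array([0.0877, 0.0548]), 10.36) tray frame [-0.002 -0.003] 0.026062225794265093 slope [-0.028 -0.02   0.045]
stack 0.06312232663122286
15.6
```

View pics/w4.png

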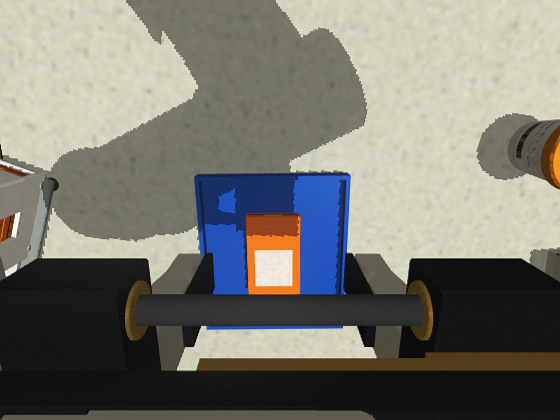

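The mailer lies flat and label up in the middle of the tray at about (272,255), its top at 26 mm. The stack is still one step down, so I hand the job in.

```bash
python3 -c "
from plant import *
print(close_job())"
```

```text
the job is handed in; nothing more can be done
None
```

The lowest mailer lies released and flat, label up, within about 5 mm of the tray's centre; the rest of the stack dropped one step and lies level, the plunger came back out, and the job is handed in at about 16 s (the hand-in call gave no verdict).

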